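# Check a latch lever on its gauge with the go pin

## Task

Check the latch lever on the gauge: fit the lever that has the square hole onto the gauge's square post, fully down on its seat with the eye at its other end over the gauge's bushing, and let go of it. Then take the slimmer of the two hex-handled pins from the rack and, without forcing it, thread it from above through the lever's eye and on through the bushing below until its nose stands well clear underneath. Finish while holding the pin there by its handle, upright, its collar clear of the lever so that only your grip carries it, and leave everything else where it is.

Things in the scene. Friction and masses are not known exactly. Their poses are not given: they have to be found in the camera images.
- lever_mid (a point): Loose latch lever (cast aluminium, 116 mm long, 0.16 kg) lying flat: middle of its straight arm, half-way up (10 mm above the lever's underside). x from hub to eye, z up. The arm has flat sides, 14 mm wide, 20 mm high, 44 mm free between hub and eye: grip it here. Hub axis 44 mm away towards -x, eye axis 36 mm towards +x. All undersides flush.
- lever_hub (a point): Axis of the lever's square hole, at its underside. The hub is round, 44 mm across, 26 mm high; through hole 23 mm square, its sides along the lever's x and y.
- lever_eye (a point): Axis of the lever's eye, at its upper face (20 mm above the underside). The eye is round, 28 mm across, 20 mm high, with a round 14 mm through hole.
- gauge: Checking gauge, fixed: steel base plate 170 x 80 x 12 mm; origin at the centre of its underside, on the table; x from the square post to the bushing, z up. A round column, 44 mm across, carries the post at x = -40 mm; the bushing is at x = +40 mm. Between them a rib 8 mm thick, its top level with the seat, carries the lever's arm.
- gauge_seat (a point): Centre of the seat at the foot of the square post, 64 mm above the table: the lever's underside rests here. The post is 22 mm square (sides along the gauge's x and y), straight for 26 mm above the seat, then tapers to 15 mm square over 9 mm; its top is 35 mm above this point. The lever's hole has 0.5 mm play on each side.
- gauge_bush (a point): Axis of the gauge's bushing at its upper mouth, 52 mm above the table. Outside 30 mm, round through hole 14 mm, 14 mm long (underside 38 mm above the table), open below down to the base plate at 12 mm. A seated lever's eye stands 12 mm above it (64 to 84 mm above the table) and can swing 3 to 4 mm to either side on the post's play.
- pin_grip (a point): Slimmer pin (0.12 kg), hanging upright by its collar in a hole of the rack: middle of its hexagonal handle, 20 mm across flats, 50 mm high. x is square to one pair of flats (the others at 60 and 120 degrees), z up along the pin. Collar 24 mm across, 6 mm thick, its underside 31 mm below this point; then a round shank 12 mm across, 70 mm long.
- pin_tip (a point): End of the slimmer pin's nose, 101 mm below the middle of its handle; the last 12 mm of the shank taper to 4 mm across. Axes as the pin's.
- pin_rack: Pin rack, fixed to the table: 170 x 50 mm, top plate at 84 mm above the table, with two 18 mm holes at x = -38 and +38 mm; origin at the centre of its underside. Which pin stands in which hole varies.
- stout_pin_grip (a point): Bystander: middle of the handle of the stouter pin in the rack (hex 28 mm across flats, 50 mm high, shank 16 mm: too thick for the eye).
- other_lever: Bystander: a loose lever of another type, round hole in its hub, 98 mm long, 26 mm high, lying flat; origin midway between its two holes on its underside, x from hub to eye.
- caliper: Bystander: sliding caliper lying flat, 225 mm long along its x, 14 mm thick; origin at its middle, underside.
- loupe: Bystander: black eye loupe, 38 mm across, 42 mm high, standing; origin under its centre.
- red_bin_c (a point): Bystander: centre of a loose red bin, 110 x 170 x 70 mm, at the right.
- marker: Bystander: marker pen lying flat, 135 mm long along its x; origin at its underside.
There are look-alikes about, which are no part of the job. What is shaped like the part that bears pin_grip but yellow is not meant.

How it is judged (in metres and radians):
On the way, in this order (a step that is already met when the one before it is completed fails the run):
1. the lever sits on the square post, down on its seat, its eye over the bushing, and is let go (distance between lever_hub and gauge_seat below 0.0035 m and horizontal distance between lever_eye and gauge_bush below 0.006 m and angle between the z axis of lever_mid and the z axis of gauge, either way round below 0.06 rad and contact force between the fingers and lever below 0.3 N), for 0.2 s.
2. the nose of the slim pin is in the lever's eye (z of pin_tip in the frame of lever_eye below -0.002 m and horizontal distance between pin_tip and lever_eye below 0.0045 m), for 0.05 s.
At the end, for the whole second after the job is handed in: Lever seated (hole within 3.5 mm of the seat, eye within 6 mm of the bushing axis, level to 3.5 deg). Pin through both: nose within 4 mm of that axis and 6 mm or more below the bushing, upright to 4.5 deg, collar 1.5 mm or more clear of the lever, gripped and still (distance between lever_hub and gauge_seat below 0.0035 m and horizontal distance between lever_eye and gauge_bush below 0.006 m and angle between the z axis of lever_mid and the z axis of gauge, either way round below 0.06 rad and z of pin_tip in the frame of gauge_bush between -0.0365 and -0.02 m and horizontal distance between pin_tip and gauge_bush below 0.004 m and angle between the z axis of pin_grip and the z axis of gauge, either way round below 0.08 rad and contact force between the fingers and pin above 1 N and linear speed of each of pin, lever below 0.01 m/s); the arm keeps its last pose, push and grip.
It fails at once if a bystander (stouter pin, other lever, caliper, loupe, red bin, marker) is moved by more than 30 mm (distance of any of stout_pin_grip, other_lever, caliper, loupe, red_bin_c, marker from where it was at the start of the episode above 0.03 m).
It fails at once if the pin is forced against the lever or the gauge (more than 40 N) (contact force between pin and lever above 40 N or contact force between pin and gauge above 40 N).
It also fails if it takes over 61 s, if anything falls off the work surface, if the arm or the gripper's body presses on something with over 40 N, if the wrist force passes 120 N, or if a joint passes its speed limit or range.

## Robot

A 6-joint arm with a two-finger parallel gripper is mounted at the origin on the work surface. World frame = base frame: x ahead of the robot, y to its left, z up, the work surface at z = 0. Lengths are in m, angles in degrees, forces in N, time in s.
With the tool pointing down it reaches from about 0.35 to 0.875 m from the base axis. Payload 4.2 kg.
Tool frame: the origin (TCP) lies midway between the tips of the shut fingers; the grasp point (between the pads) lies 19 mm behind it; z points along the fingers, y is the line along which they close (so a half turn about z gives the same grasp; the last joint's range is limited). The gripper opens to 87 mm and grips with 3 to 60 N. Pads are 19 mm wide; open, the fingers measure 117 mm over their backs; the gripper's body (75 mm by 190 mm) begins 51 mm behind the grasp point.
Start: joints at [14.817, 22.042, 0.453, 0, -68.411, -14.817], TCP at [0.625, 0, 0.223] pointing down, gripper open.
Joint ranges: [-179.83, 179.83], [-69.29, 118.12], [-61.27, 80.66], [-181.25, 117.63], [-171.15, -9.14], [-177.46, 177.46]. Speed limits (degrees/s): [159.86, 159.86, 180, 180, 180, 180].

## Interface

Orientations are given as a 3x3 rotation matrix whose columns are the frame's x, y, z axes.
In Python, from station import r, cams gives the robot as it stands.
- The arm moves only by the tool play_rows, never from a script. Its argument "commands" is text: rows parted by semicolons, each of 6 numbers parted by spaces: the shift along the world's x, y, z normalised to -1 to 1, where 1 is 30 mm, then the turn, a rotation vector about the world's x, y, z normalised to -1 to 1, where 1 is 0.15 rad. A call has 1 to 20 rows; each row shifts and turns the commanded pose from where the row before left it; what a row does not reach is not made up. A row lasts 1/10 s, in which the tool goes at most 50 mm and 8.59 degrees, less where a joint would pass 70% of its speed; a pose out of reach is approached as far as the arm can. A call with a number of a shift or a turn outside -1 to 1 is refused whole. A call with a gripper value outside its range is refused whole. "grip" is the finger opening in mm, from 0 to 87, set as the call begins (left out, the last holds). The fingers move at their own pace and stop on an object; the grip force is fixed at half the most. Time passes only in rows, so rows that do not move let the fingers close. It gives the time, the measured TCP pose, the force, the opening and the grip force at its end, in the units of the state.
- r.sense(): the state, without advancing time (a new reading comes with each control period).
- cams.capture(name): name is "scene" or "side" or "wrist"; returns (picture, depth): 400x640x3 uint8, blue, green, red; 400x640 float32, m along the optical axis (not along the pixel's ray), 0 where there is no reading.
- cams.camera_info(name): a dict with "mtx" (3x3 intrinsics, pixels), "R" (3x3) and "t" (3): a world point X has camera coordinates R X + t. Camera axes: x right, y down, z forward; pixel columns grow to the right and rows downward; lengths in m; the calibration is good to about 2 mm. The wrist camera is an equidistant fisheye: a pixel r from the principal point sees the ray r / f radians off the axis. A picture is of the moment at which its call begins: read the wrist's pose just before it. camera_info takes no time and is no camera call; for the wrist camera it gives the pose at the moment of the call.
- r.finish_job(): hands the job in; it is judged then, once.
The state is a dict: "time_s": time; "joints": joint angles; "joint_velocities": joint speeds; "effort": joint torques, N m; "tcp_pos": TCP position; "ee_rot": TCP orientation; "wrist_force": force on the tool from outside, world axes, zero at the start; "moment": the same for the moment, N m; "gripper_width": opening from 0.0 (shut) to 1.0 (fully open); "gripper_force": force on a finger pad.
Only numpy, scipy, OpenCV 4.12 (cv2) and the standard library are available. Lean on these libraries where they do the work, as an engineer would, in place of code of your own. Each camera call takes 0.05 s, during which the arm holds its last target. There are 200 camera calls.

## Working session

There is one attempt and no reset: what is moved stays moved. The work goes in short steps, Python scripts to look and compute and a tool call to move; the robot and the scene stay as the last step left them, time stands still between calls to the robot, and variables do not carry over. Pictures are saved under pics/ and viewed, at most 10 in all, crops included, and the job is handed in when it is done.

Besides the shell and the picture viewer there is one more tool, called as a command line: name --argument value ..., lists and objects as JSON in quotes. play_rows: Moves the arm, as the interface text tells. Scaled input: -1 to 1 covers 30 mm each way for a shift and 0.15 rad each way for a turn. Its arguments: {"type":"object","properties":{"commands":{"type":"string"},"grip":{"type":"number"}},"required":["commands"]}

```bash
mkdir -p pics; ls
cat > h.py <<'E'
import numpy as np, cv2
from station import r, cams
def shot(n):
    i=cams.camera_info(n); p,d=cams.capture(n); return p,d,i
def world(i,u,v,d):  # pinhole + depth
    K=np.array(i['mtx']);R=np.array(i['R']);t=np.array(i['t'])
    c=np.stack([(u-K[0,2])/K[0,0]*d,(v-K[1,2])/K[1,1]*d,d],-1)
    return (c-t)@R
def cloud(i,d):
    v,u=np.indices(d.shape); return world(i,u,v,d)
E
python3 - <<'E'
from h import *
for n in('scene','side'):
    p,d,i=shot(n); cv2.imwrite(f'pics/{n}0.png',p); np.savez(f'{n}0.npz',p=p,d=d,**{k:np.array(i[k]) for k in('mtx','R','t')})
    print(n,i['mtx'],i['R'],i['t'],(d>0).mean())
print(r.sense())
E
```

```text
pics
scene [[475.90337781   0.         325.44282741]
 [  0.         475.90337781 200.40973733]
 [  0.           0.           1.        ]] [[-0.87996981  0.47502684  0.00162076]
 [ 0.27191247  0.50649969 -0.81824304]
 [-0.38950832 -0.71958847 -0.57487016]] [ 0.50407273 -0.01086599  1.54057573] 0.9958984375
side [[425.84302333   0.         314.72506436]
 [  0.         425.84302333 199.53782816]
 [  0.           0.           1.        ]] [[-0.85968238 -0.51070901 -0.0110686 ]
 [-0.38284456  0.65848942 -0.64793652]
 [ 0.33819557 -0.55278206 -0.76161391]] [0.44324175 0.32206256 1.0991016 ] 0.996078125
{'time_s': 0.1, 'joints': array([ 1.48177685e+01,  2.20889113e+01,  3.87798297e-01, -2.46050845e-02,
       -6.84113651e+01, -1.48170001e+01]), 'joint_velocities': array([ 0.07169826,  0.04491194,  0.12870816, -0.0202963 , -0.13473293,
       -0.07288654]), 'effort': array([ 1.65357815e-04, -3.91689312e+01,  1.87934643e+01,  4.23187181e+00,
        1.34990664e-02, -6.93199490e-05]), 'tcp_pos': array([6.24465966e-01, 2.77193213e-05, 2.21545204e-01]), 'ee_rot': array([[-1.44871772e-04, -9.99997990e-01, -1.99991965e-03],
       [-9.99999983e-01,  1.45104081e-04, -1.16014459e-04],
       [ 1.16304423e-04,  1.99990281e-03, -9.99997993e-01]]), 'wrist_force': array([ 0.43601963, -0.55869316,  0.64972469]), 'moment': array([-0.01693089, -0.02569924,  0.04049712]), 'gripper_force': 0.0, 'gripper_width': 1.0019234668818522}
```

View pics/scene0.png

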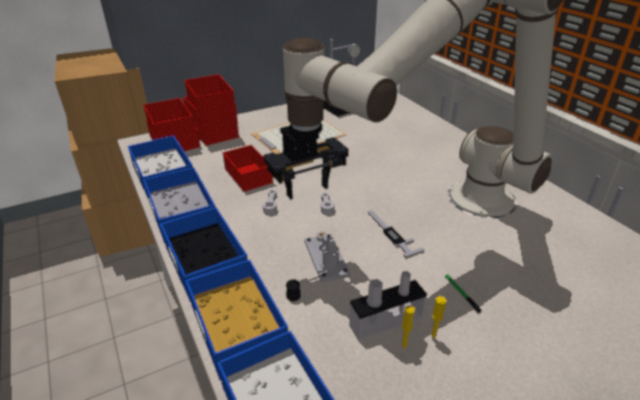

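View pics/side0.png

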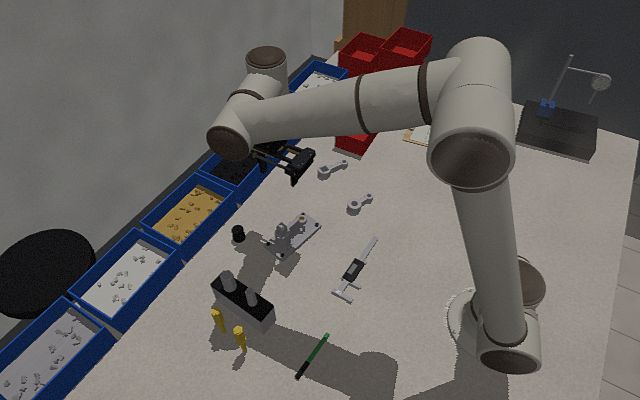

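Scene view: the two grey levers are at (270,203) and (327,203), the gauge at (325,255), and the rack at (388,300) with pin handles at (374,293) and (404,283). The yellow look-alikes are at (408,325) and (438,318). In the side view the levers are at (333,170) and (360,204), the gauge at (292,236), the rack at (243,300), and the handles at (228,281) and (252,297).

Run:
```python
from h import *
z=np.load('side0.npz');p=z['p'];d=z['d']
W=world(z,*np.meshgrid(np.arange(640),np.arange(400)),d)
def q(n,u,v): print(n,np.round(W[v,u],3))
for n,u,v in[('tbl',420,270),('levA',333,170),('levB',360,204),('gauge',292,236),('pinL',228,275),('pinR',252,292),('loupe',238,230),('marker',315,352),('cal',355,270)]:q(n,u,v)
# clusters above table
m=((W[...,2]>.008)&(W[...,2]<.16)&(d>0)&(W[...,0]>.3)&(W[...,0]<.95)&(abs(W[...,1])<.6)).astype(np.uint8)
k,l,s,c=cv2.connectedComponentsWithStats(m)
for j in range(1,k):
    if s[j,4]>60:
        P=W[l==j]; print(s[j],np.round(np.percentile(P,2,axis=0),3),np.round(np.percentile(P,98,axis=0),3))
wp,wd,wi=shot('wrist'); cv2.imwrite('pics/w0.png',wp); print(wi)
a=cv2.resize(p[150:225,310:390],None,fx=5,fy=5,interpolation=2)
b=cv2.resize(p[205:355,205:335],None,fx=4,fy=4,interpolation=2)
o=np.zeros((600,800,3),np.uint8);o[:375,:400]=a; o[:600,400:800]=cv2.resize(p[205:345,205:298],(400,600)) ;cv2.imwrite('pics/c0.png',o)
```

```text
tbl [ 0.208 -0.068 -0.004]
levA [ 0.61  -0.281  0.007]
levB [ 0.455 -0.175  0.029]
gauge [0.581 0.023 0.009]
pinL [0.595 0.277 0.143]
pinR [0.518 0.284 0.141]
loupe [0.716 0.104 0.041]
marker [0.342 0.29  0.011]
cal [0.364 0.034 0.012]
[288  76  17  17  91] [ 0.913 -0.599  0.031] [ 0.95  -0.499  0.086]
[335 133  41  22 472] [ 0.559 -0.491  0.01 ] [ 0.662 -0.392  0.07 ]
[   67   154   207   179 11217] [ 0.793 -0.124  0.013] [0.949 0.497 0.086]
[318 159  30  19 243] [ 0.581 -0.334  0.009] [ 0.648 -0.233  0.028]
[347 192  26  21 256] [ 0.439 -0.238  0.009] [ 0.491 -0.148  0.029]
[ 263  212   58   49 1299] [ 0.535 -0.059  0.009] [0.627 0.102 0.097]
[231 225  14  17 183] [0.702 0.089 0.011] [0.736 0.123 0.046]
[331 236  46  65 542] [ 0.336 -0.091  0.008] [0.386 0.123 0.017]
[ 210  270   66   64 1646] [0.478 0.26  0.01 ] [0.646 0.313 0.143]
[  33  296   83   72 2746] [0.793 0.516 0.014] [0.95  0.598 0.086]
[210 307  16  27 214] [0.56  0.354 0.018] [0.578 0.373 0.13 ]
[233 326  14  26 210] [0.486 0.363 0.018] [0.505 0.384 0.129]
[294 332  35  47 220] [0.338 0.237 0.008] [0.355 0.363 0.017]
{'mtx': array([[309.70691629,   0.        , 314.35121278],
       [  0.        , 309.70691629, 208.42987439],
       [  0.        ,   0.        ,   1.        ]]), 'R': array([[-9.99997873e-01, -1.15492964e-03,  1.70886455e-03],
       [-6.23554434e-04,  9.59039919e-01,  2.83270269e-01],
       [-1.96602655e-03,  2.83268601e-01, -9.59038599e-01]]), 't': array([ 0.62333984, -0.03385043,  0.39075172])}
```

View pics/c0.png

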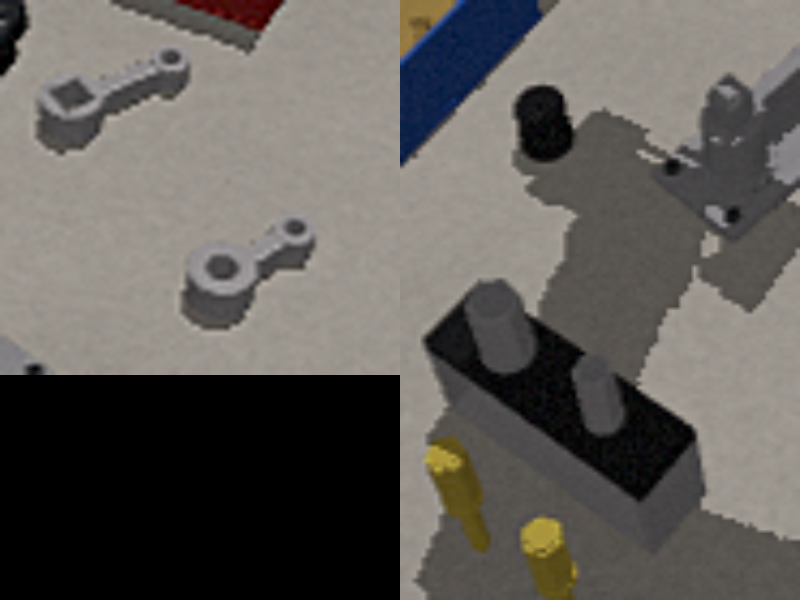

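View pics/w0.png

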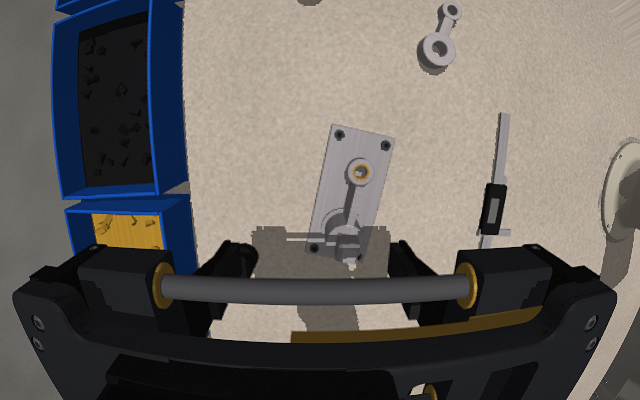

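The square hole belongs to the lever at side (333,170), world about (0.61,-0.28). The one at (360,204) has a round hole. The slimmer grey pin is the one at side (252,297), world about (0.518,0.284). The handle at (228,281) is stouter, and the yellow ones are not meant. The wrist view shows the bushing at (360,172). I'll look at the gauge from a better position.

play_rows --commands "-0.25 1 0.2 0 0 0;-0.25 1 0.2 0 0 0;-0.25 1 0.2 0 0 0;0 0 0 0 0 0;0 0 0 0 0 0;0 0 0 0 0 0"

```text
time_s: 0.75
tcp_pos: [0.6023, 0.0895, 0.24]
ee_rot: [[-0.0, -1.0, -0.001], [-1.0, 0.0, -0.0], [0.0, 0.001, -1.0]]
wrist_force: [-0.6, -0.4, -0.5]
gripper_width: 1.002
gripper_force: 0.0
```

```bash
cat >> h.py <<'E'
def fray(i,u,v):
    K=np.array(i['mtx']); x=(np.asarray(u,float)-K[0,2])/K[0,0]; y=(np.asarray(v,float)-K[1,2])/K[1,1]
    th=np.hypot(x,y)+1e-12; s=np.sin(th)/th
    return np.stack([x*s,y*s,np.cos(th)],-1)
def fplane(i,u,v,z):
    R=np.array(i['R']);t=np.array(i['t']); C=-R.T@t; D=fray(i,u,v)@R
    return C+D*((z-C[2])/D[...,2])[...,None]
def fdepth(i,d):
    v,u=np.indices(d.shape); f=fray(i,u,v); R=np.array(i['R']);t=np.array(i['t'])
    return (f/f[...,2:]*d[...,None]-t)@R
def save(n,p,d,i):
    cv2.imwrite(f'pics/{n}.png',p); np.savez(n+'.npz',p=p,d=d,**{k:np.array(i[k]) for k in('mtx','R','t')})
E
python3 - <<'E'
from h import *
print(r.sense()['tcp_pos'])
p,d,i=shot('wrist'); save('w1',p,d,i)
W=fdepth(i,d); 
cv2.imwrite('pics/w1c.png',cv2.resize(p[20:245,215:475],None,fx=3,fy=2.6,interpolation=2)[:600,:800])
for n,lo,hi in[('seat/rib',.060,.068),('bush',.049,.0555),('base',.009,.015),('posttop',.094,.104)]:
    m=(W[...,2]>lo)&(W[...,2]<hi)&(abs(W[...,0]-.59)<.1)&(abs(W[...,1]-.03)<.13)&(d>0)
    P=W[m]; 
    if len(P): 
        v,u=np.nonzero(m); print(n,len(P),P.mean(0).round(4),u.min(),u.max(),v.min(),v.max(), np.round(cv2.minAreaRect(P[:,:2].astype(np.float32)),4) if 0 else cv2.minAreaRect((P[:,:2]*1000).astype(np.float32)))
E
```

```text
[0.60231334 0.08947789 0.24003931]
seat/rib 1043 [0.5869 0.0431 0.0635] 306 346 102 180 ((579.2534790039062, 38.046897888183594), (86.44927215576172, 43.63679504394531), 63.393890380859375)
bush 432 [ 0.5735 -0.0202  0.0514] 308 353 78 152 ((581.322021484375, 8.883625030517578), (92.35942840576172, 29.76822853088379), 73.53780364990234)
base 5706 [0.5803 0.0096 0.0115] 288 375 54 194 ((580.9032592773438, 17.948875427246094), (170.29736328125, 80.8949966430664), 78.56588745117188)
posttop 340 [0.589  0.0569 0.0977] 316 338 154 175 ((588.9339599609375, 57.28754425048828), (19.444156646728516, 19.26968765258789), 76.47846984863281)
```

View pics/w1c.png

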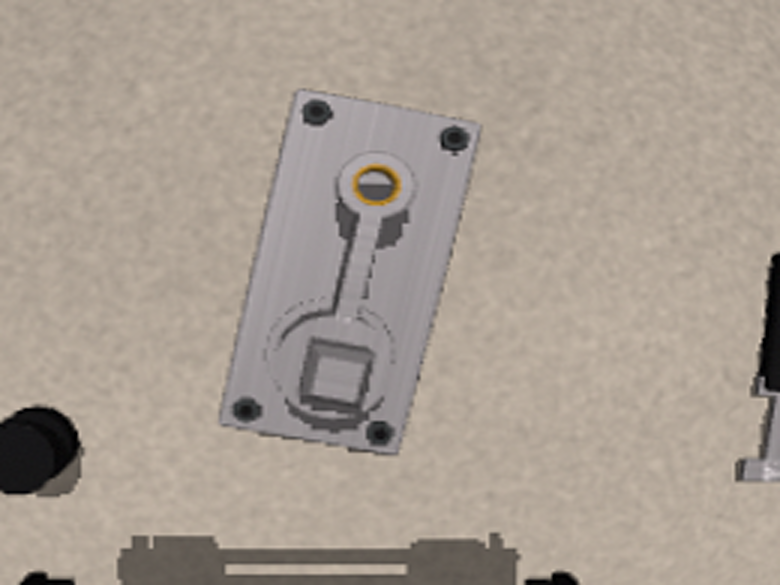

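The view is clear. The base rectangle measures 170.3 x 80.9 mm, centre (0.5809,0.0179), gauge x direction -101.4°. That puts the post at (0.5888,0.0571), which agrees with the post-top centroid. Next, the lever.

play_rows --commands "0.03 -0.97 0 0 0 0;0.03 -0.97 0 0 0 0;0.03 -0.97 0 0 0 0;0.03 -0.97 0 0 0 0;0.03 -0.97 0 0 0 0;0.03 -0.97 0 0 0 0;0.03 -0.97 0 0 0 0;0.03 -0.97 0 0 0 0;0.03 -0.97 0 0 0 0;0.03 -0.97 0 0 0 0;0 0 0 0 0 0;0 0 0 0 0 0;0 0 0 0 0 0"

```text
time_s: 2.1
tcp_pos: [0.6113, -0.2008, 0.2403]
ee_rot: [[-0.0, -1.0, -0.0], [-1.0, 0.0, 0.0], [-0.0, 0.0, -1.0]]
wrist_force: [-0.1, 0.2, -0.0]
gripper_width: 1.001
gripper_force: 0.0
```

Run:
```python
from h import *
z=dict(np.load('w1.npz')); hsv=cv2.cvtColor(z['p'],cv2.COLOR_BGR2HSV); m=(hsv[...,1]>110)&(hsv[...,0]>12)&(hsv[...,0]<35); m[:70]=0;m[110:]=0;m[:,:320]=0;m[:,360:]=0
v,u=np.nonzero(m);(c,ax,an)=cv2.fitEllipse(np.stack([u,v],1).astype(np.float32)); print('goldring',len(u),c,ax,fplane(z,np.array(c[0]),np.array(c[1]),.052))
p,d,i=shot('wrist'); save('w2',p,d,i); s=r.sense();print(s['tcp_pos'])
W=fdepth(i,d)
m=(W[...,2]>.006)&(W[...,2]<.035)&(d>0)&(abs(W[...,0]-.61)<.09)&(abs(W[...,1]+.28)<.07)
def rep(n,lo,hi):
    mm=(m&(W[...,2]>lo)&(W[...,2]<hi)).astype(np.uint8)
    k,l,st,ce=cv2.connectedComponentsWithStats(mm)
    for j in range(1,k):
        if st[j,4]>80:
            P=W[l==j]; print(n,st[j],P.mean(0).round(4),cv2.minEnclosingCircle((P[:,:2]*1000).astype(np.float32)),cv2.minAreaRect((P[:,:2]*1000).astype(np.float32)))
rep('hubtop',.0235,.030); rep('armtop',.0165,.0225)
# holes: inner contours of upper mask
mm=(m&(W[...,2]>.0165)).astype(np.uint8)
cs,h=cv2.findContours(mm,cv2.RETR_CCOMP,cv2.CHAIN_APPROX_NONE)
for c,hh in zip(cs,h[0]):
    if hh[3]>=0 and len(c)>8:
        uv=c[:,0].astype(float); M=cv2.moments(c); cc=np.array([M['m10'],M['m01']])/M['m00']
        for zz in(.020,.026): print('hole',cc.round(1),cv2.contourArea(c),zz,fplane(i,cc[0],cc[1],zz).round(4), cv2.minAreaRect((fplane(i,uv[:,0],uv[:,1],zz)[:,:2]*1000).astype(np.float32)))
v,u=np.nonzero(m); a,b=max(u.min()-15,0),max(v.min()-15,0); cv2.imwrite('pics/w2c.png',cv2.resize(p[b:v.max()+15,a:u.max()+15],None,fx=4,fy=4,interpolation=2)[:600,:800]);print(a,b)
```

```text
goldring 95 (340.0636291503906, 90.73274993896484) (13.881711959838867, 14.637056350708008) [ 0.57299263 -0.02099414  0.052     ]
[ 0.61141165 -0.20045524  0.24048224]
hubtop [280 120  36  36 658] [ 0.6307 -0.2565  0.0254] ((630.778076171875, -256.2510070800781), 22.476091384887695) ((631.0347900390625, -256.2538757324219), (43.02519989013672, 42.627384185791016), 89.7605972290039)
armtop [302  71  40  55 718] [ 0.6024 -0.308   0.0194] ((600.1231689453125, -304.87640380859375), 36.467716217041016) ((605.296630859375, -308.3580322265625), (72.18955993652344, 27.175506591796875), 54.876773834228516)
hole [298.  137.4] 373.0 0.02 [ 0.6306 -0.2562  0.02  ] ((630.4780883789062, -256.3187255859375), (24.886653900146484, 25.84677505493164), 62.76023864746094)
hole [298.  137.4] 373.0 0.026 [ 0.6303 -0.2565  0.026 ] ((630.16650390625, -256.66571044921875), (24.495744705200195, 25.44076919555664), 62.76038360595703)
hole [329.4  81. ] 115.0 0.02 [ 0.5924 -0.3262  0.02  ] ((592.288330078125, -326.14837646484375), (14.882065773010254, 14.714628219604492), 46.42523956298828)
hole [329.4  81. ] 115.0 0.026 [ 0.5927 -0.3254  0.026 ] ((592.5765380859375, -325.3985290527344), (14.648283958435059, 14.483468055725098), 46.42503356933594)
265 56
```

View pics/w2c.png

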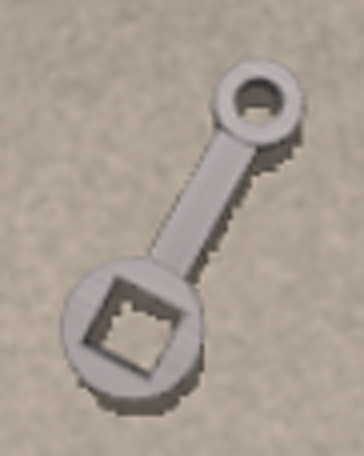

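The square hole is confirmed. Hub (0.6306,-0.2563) and eye (0.5924,-0.3262) are 79.7 mm apart, direction -118.7°. The arm middle is (0.6095,-0.2949). I need to turn -28.7°, move over it and go down.

play_rows --commands "-0.015 -0.784 0 0 0 -0.834;-0.015 -0.784 0 0 0 -0.834;-0.015 -0.784 0 0 0 -0.834;-0.015 -0.784 0 0 0 -0.834;0 0 -1 0 0 0;0 0 -1 0 0 0;0 0 -1 0 0 0;0 0 -1 0 0 0;0 0 -1 0 0 0;0 0 -1 0 0 0;0 0 0 0 0 0;0 0 0 0 0 0;0 0 0 0 0 0;0 0 0 0 0 0" --grip 60

```text
time_s: 3.55
tcp_pos: [0.611, -0.2952, 0.0629]
ee_rot: [[-0.479, -0.878, 0.004], [-0.878, 0.479, -0.001], [-0.001, -0.004, -1.0]]
wrist_force: [-0.1, -0.4, -0.7]
gripper_width: 0.691
gripper_force: 0.0
```

play_rows --commands "-0.05 0 -0.9 0 0 0;0 0 -0.6 0 0 0;0 0 -0.3 0 0 0;0 0 0 0 0 0;0 0 0 0 0 0;0 0 0 0 0 0"

```text
time_s: 4.15
tcp_pos: [0.6092, -0.2954, 0.0081]
ee_rot: [[-0.479, -0.878, 0.003], [-0.878, 0.479, -0.001], [-0.0, -0.003, -1.0]]
wrist_force: [-0.1, -0.4, 0.6]
gripper_width: 0.686
gripper_force: 0.0
```

play_rows --commands "0 0 -0.13 0 0 0;0 0 0 0 0 0;0 0 0 0 0 0;0 0 0 0 0 0;0 0 0 0 0 0;0 0 0 0 0 0;0 0 0 0 0 0;0 0 0 0 0 0;0 0 0 0 0 0;0 0 0 0 0 0" --grip 0

```text
time_s: 5.15
tcp_pos: [0.6084, -0.2951, 0.0027]
ee_rot: [[-0.48, -0.877, 0.0], [-0.877, 0.48, -0.0], [-0.0, -0.0, -1.0]]
wrist_force: [0.0, 0.1, -1.0]
gripper_width: 0.156
gripper_force: 30.0
```

play_rows --commands "0 0 0.5 0 0 0;0 0 0.9 0 0 0;0 0 0.9 0 0 0;0 0 0.9 0 0 0;0 0 0.9 0 0 0;0 0 0.6 0 0 0;-0.086 0.935 0 0 0 0.182;-0.086 0.935 0 0 0 0.182;-0.086 0.935 0 0 0 0.182;-0.086 0.935 0 0 0 0.182;-0.086 0.935 0 0 0 0.182;-0.086 0.935 0 0 0 0.182;-0.086 0.935 0 0 0 0.182;-0.086 0.935 0 0 0 0.182;-0.086 0.935 0 0 0 0.182"

```text
time_s: 6.65
tcp_pos: [0.5843, -0.0415, 0.1445]
ee_rot: [[-0.251, -0.968, -0.0], [-0.968, 0.251, 0.0], [-0.0, 0.0, -1.0]]
wrist_force: [1.2, 0.2, -1.6]
gripper_width: 0.16
gripper_force: 30.0
```

play_rows --commands "-0.086 0.935 0 0 0 0.182;-0.086 0.935 0 0 0 0.182;0 0 0 0 0 0;0 0 0 0 0 0;0 0 0 0 0 0;0 0 0 0 0 0"

```text
time_s: 7.25
tcp_pos: [0.5797, 0.0126, 0.1438]
ee_rot: [[-0.2, -0.98, -0.0], [-0.98, 0.2, -0.0], [0.0, 0.0, -1.0]]
wrist_force: [-1.2, 0.3, -1.2]
gripper_width: 0.158
gripper_force: 30.0
```

Run:
```python
from h import *
for n in('wrist','side'):
    p,d,i=shot(n); save('a_'+n,p,d,i)
s=r.sense(); print(s['tcp_pos'],s['ee_rot'].round(4))
p=cv2.imread('pics/a_wrist.png'); q=cv2.imread('pics/a_side.png')
o=np.zeros((600,800,3),np.uint8); o[:250,:400]=cv2.resize(p,(400,250)); o[:600,400:]=cv2.resize(q[170:290,250:330],(400,600),interpolation=2)
o[250:600,:400]=cv2.resize(p[100:275,220:420],(400,350),interpolation=2)
cv2.imwrite('pics/a.png',o)
```

```text
[0.57975376 0.01268693 0.14365617] [[-2.001e-01 -9.798e-01 -2.000e-04]
 [-9.798e-01  2.001e-01 -0.000e+00]
 [ 1.000e-04  2.000e-04 -1.000e+00]]
```

View pics/a.png

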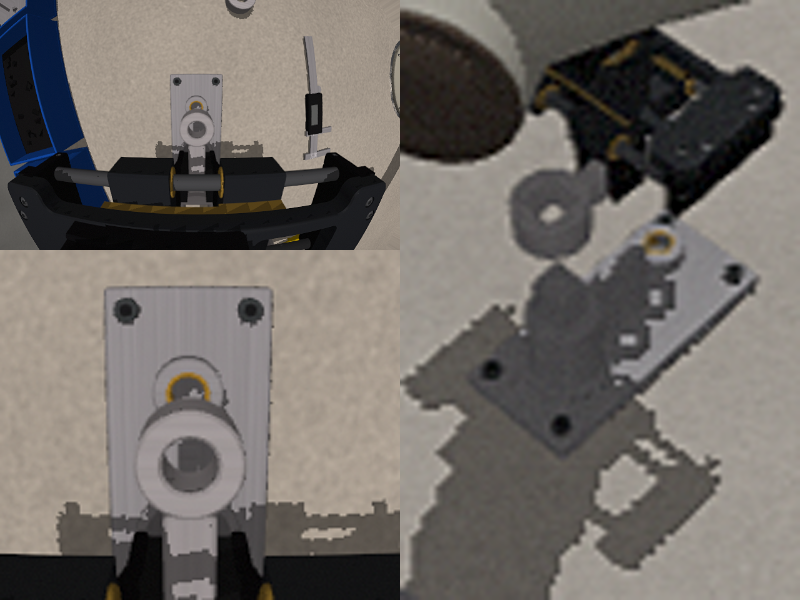

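The lever is held with its eye in wrist view at about (315,233) and the hub above the post. I'll measure eye position, height and tilt in hand.

Run:
```python
from h import *
z=dict(np.load('a_wrist.npz')); W=fdepth(z,z['d'])
m=(W[...,2]>.15)&(W[...,2]<.175)&(z['d']>0); m[:160]=0;m[240:]=0;m[:,285:345]&=True;m[:,:280]=0;m[:,350:]=0
P=W[m];print('top',len(P),P.mean(0),np.linalg.lstsq(np.c_[P[:,:2]-P[:,:2].mean(0),np.ones(len(P))],P[:,2],rcond=None)[0])
cs,h=cv2.findContours(m.astype(np.uint8),cv2.RETR_CCOMP,cv2.CHAIN_APPROX_NONE)
for c,hh in zip(cs,h[0]):
    if len(c)>15:
        cc,ax,an=cv2.fitEllipse(c); print(hh[3]>=0,len(c),np.round(cc,1),np.round(ax,1),fplane(z,*map(np.array,cc),P[:,2].mean()).round(4))
# base plate rectangle top edges in this view
m=(W[...,2]>.008)&(W[...,2]<.016)&(abs(W[...,0]-.58)<.06)&(abs(W[...,1]-.0)<.12)
Q=W[m];print(cv2.minAreaRect((Q[:,:2]*1000).astype(np.float32)))
z=dict(np.load('a_side.npz')); W=world(z,*np.meshgrid(np.arange(640),np.arange(400)),z['d'])
m=(W[...,2]>.12)&(W[...,2]<.2); m[:200]=0;m[225:]=0;m[:,:268]=0;m[:,295:]=0
P=W[m];hi=P[P[:,2]>np.percentile(P[:,2],50)]
print('hub',len(P),np.percentile(P[:,2],[5,50,80,95]),hi.mean(0),cv2.minEnclosingCircle((hi[:,:2]*1000).astype(np.float32)))
```

```text
top 2314 [ 0.57197364 -0.02127803  0.15967177] [0.00339508 0.02867698 0.15967177]
False 189 [314.5 207.5] [54.4 63.1] [ 0.5719 -0.0216  0.1597]
True 75 [314.6 204.4] [22.5 26.6] [ 0.5715 -0.0231  0.1597]
((578.8206176757812, 8.008956909179688), (149.8715362548828, 80.94266510009766), 78.60856628417969)
hub 317 [0.14450409 0.16181002 0.16667738 0.16911572] [0.5859536  0.05374786 0.16642758] ((581.8314819335938, 50.22859573364258), 32.278987884521484)
```

play_rows --commands "0.025 0.045 -0.5 0 0 0;0 0 -0.5 0 0 0;0 0 -0.4 0 0 0;0 0 -0.1 0 0 0;0 0 0 0 0 0;0 0 0 0 0 0"

```text
time_s: 7.95
tcp_pos: [0.5811, 0.0148, 0.0992]
ee_rot: [[-0.199, -0.98, 0.001], [-0.98, 0.199, 0.0], [-0.0, -0.001, -1.0]]
wrist_force: [0.2, -0.4, -0.6]
gripper_width: 0.157
gripper_force: 30.0
```

play_rows --commands "0 0 -0.1 0 0 0;0 0 -0.1 0 0 0;0 0 0 0 0 0;0 0 0 0 0 0"

```text
time_s: 8.35
tcp_pos: [0.5807, 0.0141, 0.0931]
ee_rot: [[-0.199, -0.98, 0.0], [-0.98, 0.199, -0.001], [0.001, -0.001, -1.0]]
wrist_force: [1.0, -4.7, 1.8]
gripper_width: 0.16
gripper_force: 30.0
```

The hole is on the taper and being pushed towards -y. I'll yield about 0.7 mm and go on down.

play_rows --commands "-0.01 -0.025 0 0 0 0;0 0 -0.06 0 0 0;0 0 -0.06 0 0 0;0 0 0 0 0 0;0 0 0 0 0 0"

```text
time_s: 8.85
tcp_pos: [0.5801, 0.0136, 0.0887]
ee_rot: [[-0.199, -0.98, -0.001], [-0.98, 0.199, -0.001], [0.001, 0.001, -1.0]]
wrist_force: [0.9, -4.8, 0.2]
gripper_width: 0.161
gripper_force: 30.0
```

play_rows --commands "-0.01 -0.02 0 0 0 0;0 0 -0.08 0 0 0;0 0 -0.08 0 0 0;0 0 0 0 0 0;0 0 0 0 0 0"

```text
time_s: 9.35
tcp_pos: [0.58, 0.0136, 0.0838]
ee_rot: [[-0.199, -0.98, -0.0], [-0.98, 0.199, 0.0], [-0.0, 0.0, -1.0]]
wrist_force: [2.1, -3.5, -3.0]
gripper_width: 0.156
gripper_force: 30.0
```

play_rows --commands "0.01 -0.02 -0.1 0 0 0;0 0 -0.12 0 0 0;0 0 -0.12 0 0 0;0 0 0 0 0 0;0 0 0 0 0 0"

```text
time_s: 9.85
tcp_pos: [0.5801, 0.0131, 0.0738]
ee_rot: [[-0.199, -0.98, -0.001], [-0.98, 0.199, 0.0], [0.0, 0.001, -1.0]]
wrist_force: [1.1, 0.5, -1.5]
gripper_width: 0.158
gripper_force: 30.0
```

play_rows --commands "0 0 -0.12 0 0 0;0 0 -0.08 0 0 0;0 0 -0.04 0 0 0;0 0 0 0 0 0;0 0 0 0 0 0"

```text
time_s: 10.35
tcp_pos: [0.5801, 0.0129, 0.0667]
ee_rot: [[-0.199, -0.98, -0.0], [-0.98, 0.199, -0.0], [0.0, 0.0, -1.0]]
wrist_force: [0.9, -0.6, -2.0]
gripper_width: 0.158
gripper_force: 30.0
```

play_rows --commands "0 0 -0.05 0 0 0;0 0 0 0 0 0;0 0 0 0 0 0"

```text
time_s: 10.65
tcp_pos: [0.5802, 0.0128, 0.0666]
ee_rot: [[-0.198, -0.98, 0.0], [-0.98, 0.198, -0.0], [0.0, -0.0, -1.0]]
wrist_force: [-2.9, 0.9, 5.1]
gripper_width: 0.159
gripper_force: 30.0
```

Seated, with Fz at +5 N and the height as expected. Release, rise and check.

play_rows --commands "0 0 0 0 0 0;0 0 0 0 0 0;0 0 0 0 0 0;0 0 0 0 0 0;0 0 0 0 0 0;0 0 0.5 0 0 0;0 0 1 0 0 0;0 0 1 0 0 0;0 0 1 0 0 0;0.13 0.7 1 0 0 0;0.13 0.7 1 0 0 0;0.13 0.7 0.2 0 0 0;0.13 0.7 0 0 0 0;0 0 0 0 0 0;0 0 0 0 0 0;0 0 0 0 0 0" --grip 45

```text
time_s: 12.25
tcp_pos: [0.5955, 0.0962, 0.236]
ee_rot: [[-0.199, -0.98, -0.001], [-0.98, 0.199, -0.001], [0.001, 0.001, -1.0]]
wrist_force: [0.8, -0.5, -0.5]
gripper_width: 0.517
gripper_force: 0.0
```

```bash
cat > eye.py <<'E'
from h import *
p,d,i=shot('wrist'); save('e',p,d,i); print(r.sense()['tcp_pos'],r.sense()['gripper_width'])
W=fdepth(i,d)
near=(abs(W[...,0]-.58)<.06)&(abs(W[...,1]-.015)<.09)&(d>0)
m=(near&(W[...,2]>.07)&(W[...,2]<.093)).astype(np.uint8)
P=W[(m>0)&(W[...,1]<-.005)]; print('eyeface z',np.median(P[:,2]),'hub',np.median(W[near&(W[...,2]>.0855)&(W[...,2]<.093)][:,2]))
A=np.c_[W[m>0][:,:2],np.ones(m.sum())]
cs,h=cv2.findContours(m,cv2.RETR_CCOMP,cv2.CHAIN_APPROX_NONE)
for c,hh in zip(cs,h[0]):
    if len(c)>10:
        M=cv2.moments(c); cc=np.array([M['m10'],M['m01']])/max(M['m00'],1e-9); print('hole' if hh[3]>=0 else 'out',cc.round(1),len(c),cv2.contourArea(c),fplane(i,cc[0],cc[1],.084).round(4))
Q=W[near&(W[...,2]>.008)&(W[...,2]<.016)];print('base',cv2.minAreaRect((Q[:,:2]*1000).astype(np.float32)))
Q=W[near&(W[...,2]>.095)&(W[...,2]<.105)];print('post',cv2.minAreaRect((Q[:,:2]*1000).astype(np.float32)),np.median(Q[:,2]))
v,u=np.nonzero(m); cv2.imwrite('pics/e.png',cv2.resize(p[max(v.min()-30,0):v.max()+30,u.min()-40:u.max()+40],None,fx=4,fy=4,interpolation=2)[:600,:800])
E
python3 eye.py
```

```text
[0.59559167 0.09613429 0.23606518] 0.5148787851570216
eyeface z 0.08335249374464546 hub 0.08948299286583643
out [312.8 130.6] 274 2561.0 [0.583 0.031 0.084]
hole [313.5 157.6] 89 453.5 [0.5878 0.0582 0.084 ]
hole [312.7  79.7] 37 132.5 [ 0.5728 -0.0198  0.084 ]
base ((581.135986328125, 18.455604553222656), (169.36492919921875, 80.73785400390625), 78.64070892333984)
post ((588.5347290039062, 56.98621368408203), (17.916290283203125, 16.712318420410156), 78.4306411743164) 0.09835337193840353
```

View pics/e.png

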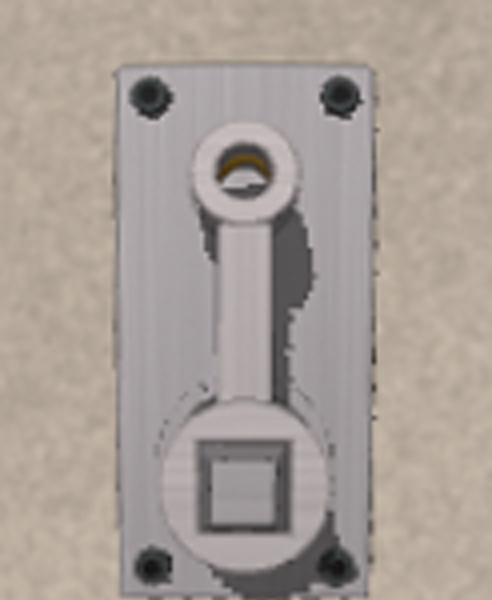

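The lever is seated, with the hub top at 89.5 mm and the eye face at 83.4 mm. The eye centre is (0.5728,-0.0198), about 1 mm from the bushing. Next, the pin.

play_rows --commands "-0.231 0.978 0.1 0 0 0;-0.231 0.978 0.1 0 0 0;-0.231 0.978 0.1 0 0 0;-0.231 0.978 0.1 0 0 0;-0.231 0.978 0.1 0 0 0;-0.231 0.978 0 0 0 0;-0.231 0.978 0 0 0 0;-0.231 0.978 0 0 0 0;-0.231 0.978 0 0 0 0;0 0 0 0 0 0;0 0 0 0 0 0;0 0 0 0 0 0"

```text
time_s: 13.5
tcp_pos: [0.5338, 0.3599, 0.2513]
ee_rot: [[-0.2, -0.98, -0.0], [-0.98, 0.2, -0.0], [0.0, 0.0, -1.0]]
wrist_force: [0.3, 0.0, 0.2]
gripper_width: 0.523
gripper_force: 0.0
```

Run:
```python
from h import *
p,d,i=shot('wrist'); save('p',p,d,i); print(r.sense()['tcp_pos'])
W=fdepth(i,d); near=(W[...,0]>.45)&(W[...,0]<.68)&(W[...,1]>.23)&(W[...,1]<.33)&(d>0)
m=(near&(W[...,2]>.135)&(W[...,2]<.152)).astype(np.uint8)
k,l,st,ce=cv2.connectedComponentsWithStats(m)
for j in range(1,k):
    if st[j,4]>40:
        P=W[l==j]; zt=np.median(P[:,2]); c=max(cv2.findContours((l==j).astype(np.uint8),0,1)[0],key=len)[:,0].astype(float)
        cc=c.mean(0); H=fplane(i,c[:,0],c[:,1],zt)[:,:2]; hu=(H*1000).astype(np.float32)
        print(st[j],ce[j].round(1),P.mean(0).round(4),fplane(i,ce[j][0],ce[j][1],zt).round(4),cv2.minEnclosingCircle(hu))
        hc=(H.max(0)+H.min(0))/2
        for a in range(0,60,5):
            n=np.array([[np.cos(np.radians(a+q)),np.sin(np.radians(a+q))] for q in(0,60,120)]); e=np.ptp(H@n.T,axis=0); print(a,(e*1000).round(1),end=' ')
        print()
Q=W[near&(W[...,2]>.08)&(W[...,2]<.087)];print('rack',cv2.minAreaRect((Q[:,:2]*1000).astype(np.float32)),Q[:,2].mean())
v,u=np.nonzero(near&(W[...,2]>.08)); print(u.min(),v.min());cv2.imwrite('pics/pc.png',cv2.resize(p[max(v.min()-10,0):v.max()+10,max(u.min()-10,0):u.max()+10],None,fx=4,fy=4,interpolation=2)[:600,:800])
```

```text
[0.5338503  0.3597174  0.25145373]
[294 110  26  25 449] [306.3 121.9] [0.5248 0.2846 0.1404] [0.5248 0.2846 0.1405] ((524.8681640625, 284.7170104980469), 11.318760871887207)
0 [21.5 21.1 20.9] 5 [21.1 20.4 20.4] 10 [20.5 20.  20.4] 15 [20.7 20.8 21.1] 20 [21.3 21.3 21.7] 25 [21.8 21.8 22.1] 30 [22.1 22.1 22.3] 35 [22.3 22.3 22.4] 40 [22.4 22.2 22.3] 45 [22.3 22.  22. ] 50 [22.1 21.7 21.8] 55 [21.7 21.3 21.7] 
[207 118  35  32 816] [224.1 133.4] [0.5991 0.2779 0.1403] [0.599  0.278  0.1405] ((599.3260498046875, 277.9612731933594), 16.155250549316406)
0 [31.5 30.2 31. ] 5 [30.8 29.2 30.3] 10 [29.8 28.5 29.5] 15 [28.9 28.2 29. ] 20 [29.8 28.8 29.8] 25 [30.6 29.3 30.4] 30 [31.1 29.8 31.1] 35 [31.5 30.6 31.7] 40 [31.8 31.1 32.1] 45 [31.7 31.4 32.3] 50 [31.4 31.5 32.3] 55 [30.9 31.4 32. ] 
rack ((562.65283203125, 281.0822448730469), (50.9822883605957, 171.140380859375), 85.09002685546875) 0.08353162267036393
12 94
```

View pics/pc.png

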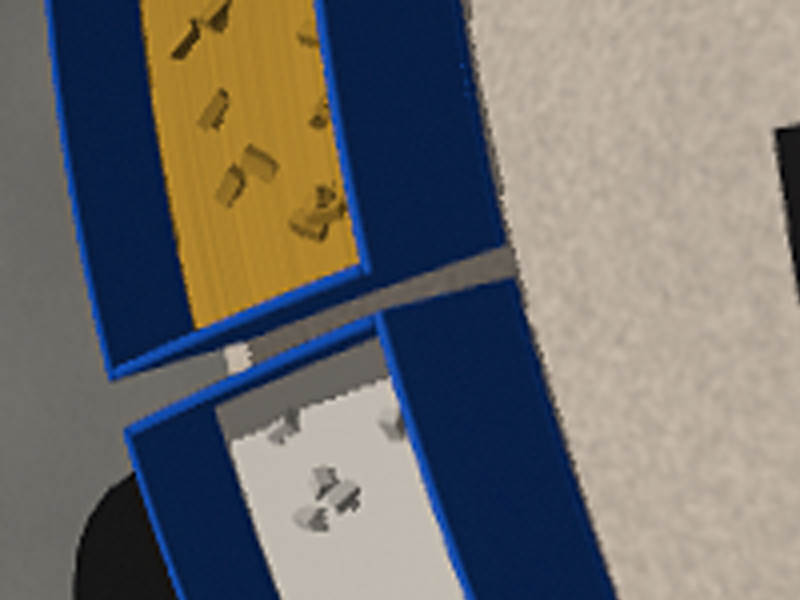

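That crop missed (bad bounds), but the numbers are unambiguous. The slim pin is at (0.5248,0.2846): top 140.5 mm (140 expected), flats 20 mm apart with normals at 10° mod 60. The stout one is at (0.599,0.278), with flats about 28 mm. The rack is 171 x 51 mm. Approaching the slim one.

play_rows --commands "-0.1 -0.834 0 0 0 0.834;-0.1 -0.834 0 0 0 0.834;-0.1 -0.834 0 0 0 0.834;0 0 -1 0 0 0;0 0 -1 0 0 0;0 0 -0.9 0 0 0;0 0 0 0 0 0;0 0 0 0 0 0;0 0 0 0 0 0;0 0 0 0 0 0"

```text
time_s: 14.55
tcp_pos: [0.5253, 0.2864, 0.1662]
ee_rot: [[0.174, -0.985, 0.003], [-0.985, -0.174, 0.002], [-0.002, -0.003, -1.0]]
wrist_force: [-0.1, -0.4, 0.6]
gripper_width: 0.52
gripper_force: 0.0
```

play_rows --commands "-0.015 -0.05 -0.7 0 0 0;0 0 -0.8 0 0 0;0 0 -0.6 0 0 0;0 0 -0.15 0 0 0;0 0 0 0 0 0;0 0 0 0 0 0;0 0 0 0 0 0"

```text
time_s: 15.25
tcp_pos: [0.5248, 0.285, 0.0983]
ee_rot: [[0.175, -0.985, 0.002], [-0.985, -0.175, 0.002], [-0.001, -0.002, -1.0]]
wrist_force: [-0.3, 0.5, 0.0]
gripper_width: 0.516
gripper_force: 0.0
```

play_rows --commands "0 0 0 0 0 0;0 0 0 0 0 0;0 0 0 0 0 0;0 0 0 0 0 0;0 0 0 0 0 0;0 0 0 0 0 0;0 0 0 0 0 0;0 0 0 0 0 0" --grip 0

```text
time_s: 16.05
tcp_pos: [0.5242, 0.2845, 0.097]
ee_rot: [[0.174, -0.985, 0.0], [-0.985, -0.174, 0.0], [-0.0, -0.0, -1.0]]
wrist_force: [-0.3, 0.6, 1.0]
gripper_width: 0.23
gripper_force: 30.0
```

Gripped at 20 mm, as expected. Lift and carry above the eye.

play_rows --commands "0 0 0.4 0 0 0;0 0 0.8 0 0 0;0 0 0.9 0 0 0;0 0 0.9 0 0 0;0 0 0.6 0 0 0;0.148 -0.925 0 0 0 0;0.148 -0.925 0 0 0 0;0.148 -0.925 0 0 0 0;0.148 -0.925 0 0 0 0;0.148 -0.925 0 0 0 0;0.148 -0.925 0 0 0 0;0.148 -0.925 0 0 0 0;0.148 -0.925 0 0 0 0;0.148 -0.925 0 0 0 0"

```text
time_s: 17.45
tcp_pos: [0.5635, 0.0334, 0.2052]
ee_rot: [[0.174, -0.985, -0.001], [-0.985, -0.174, 0.0], [-0.0, 0.001, -1.0]]
wrist_force: [1.0, 0.3, -0.8]
gripper_width: 0.228
gripper_force: 30.0
```

play_rows --commands "0.148 -0.925 0 0 0 0;0.148 -0.925 0 0 0 0;0 0 -0.3 0 0 0;0 0 0 0 0 0;0 0 0 0 0 0;0 0 0 0 0 0;0 0 0 0 0 0"

```text
time_s: 18.15
tcp_pos: [0.5729, -0.02, 0.1962]
ee_rot: [[0.176, -0.984, 0.0], [-0.984, -0.176, 0.0], [-0.0, -0.0, -1.0]]
wrist_force: [-0.4, 0.4, -1.0]
gripper_width: 0.224
gripper_force: 30.0
```

Run:
```python
from h import *
s=r.sense(); print(s['tcp_pos'],s['ee_rot'].round(4).tolist())
for n in('wrist','side','scene'):
    p,d,i=shot(n); save('b_'+n,p,d,i)
p=cv2.imread('pics/b_wrist.png'); q=cv2.imread('pics/b_side.png'); c=cv2.imread('pics/b_scene.png')
o=np.zeros((600,800,3),np.uint8)
o[:300,:400]=cv2.resize(p[80:230,210:410],(400,300),interpolation=2)
o[300:,:400]=cv2.resize(c[200:290,275:395],(400,300),interpolation=2)
o[:,400:]=cv2.resize(q[150:270,250:330],(400,600),interpolation=2)
cv2.imwrite('pics/b.png',o)
```

```text
[ 0.57293808 -0.02000106  0.19618096] [[0.1756, -0.9845, 0.0004], [-0.9845, -0.1756, 0.0001], [-0.0, -0.0005, -1.0]]
```

View pics/b.png

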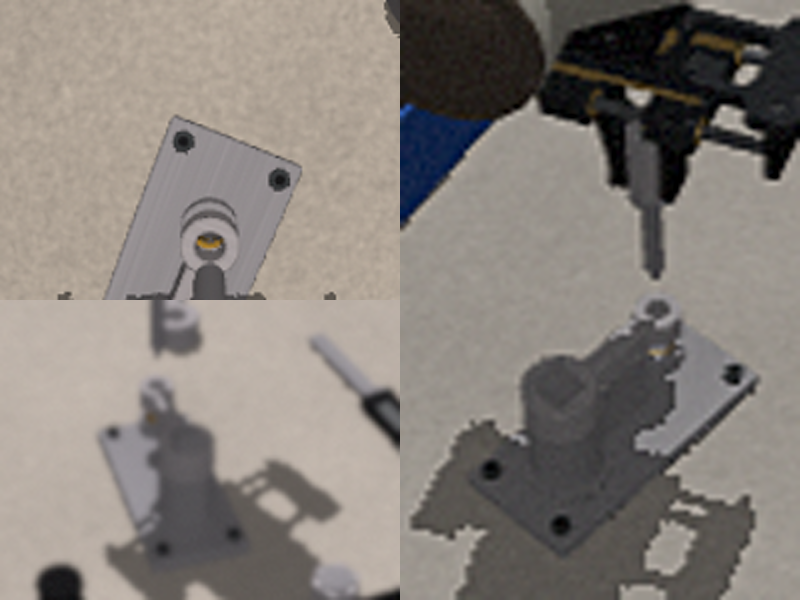

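The pin hangs just above the eye: its nose is at side (301,205) and wrist (314,211), and the eye at side (301,212) and wrist (314,201). I'll quantify the offset of nose to eye by casting rays.

```bash
cat > tip.py <<'E'
from h import *
import sys
pre=sys.argv[1]; tz=float(sys.argv[2])
def pray(z,u,v,h):
    K=z['mtx'];R=z['R'];t=z['t'];C=-R.T@t; D=R.T@np.array([(u-K[0,2])/K[0,0],(v-K[1,2])/K[1,1],1]); return C+D*(h-C[2])/D[2]
def proj(z,X):
    c=z['R']@X+z['t']; return (z['mtx']@(c/c[2]))[:2]
B=np.array([.573,-.021])
for n in('side','scene'):
    z=dict(np.load(f'{pre}_{n}.npz')); W=world(z,*np.meshgrid(np.arange(640),np.arange(400)),z['d'])
    nr=(abs(W[...,0]-B[0])<.02)&(abs(W[...,1]-B[1])<.02)
    m=nr&(W[...,2]>tz-.008)&(W[...,2]<tz+.066)
    rows=[];ctr=[]
    for v in np.unique(np.nonzero(m)[0]):
        u=np.nonzero(m[v])[0]; rows.append(v);ctr.append((u.min()+u.max())/2)
    rows=np.array(rows);ctr=np.array(ctr)
    k=(rows>rows.max()-22); f=np.polyfit(rows[k],ctr[k],1)
    u0=np.polyval(f,rows.max()); P=pray(z,u0,rows.max()+.5,tz)
    # expected image slope of vertical
    a=proj(z,np.r_[P[:2],tz]);b=proj(z,np.r_[P[:2],tz+.06]); es=(b[0]-a[0])/(b[1]-a[1])
    print(n,'tip px',u0.round(2),rows.max(),'world',P.round(4),'slope',f[0].round(4),'vert',es.round(4))
    e=nr&(W[...,2]>.079)&(W[...,2]<.089); cs,h=cv2.findContours(e.astype(np.uint8),cv2.RETR_EXTERNAL,1)
    c=max(cs,key=cv2.contourArea); x,y,w,hh=cv2.boundingRect(c); print('  eye face box',x,y,w,hh,pray(z,x+(w-1)/2,y+(hh-1)/2,.084).round(4), W[e].mean(0).round(4))
    print('  proj bush+z84',proj(z,np.r_[B,.084]).round(1),'xcam dir',z['R'][0].round(2))
z=dict(np.load(pre+'_wrist.npz')); W=fdepth(z,z['d']); nr=(abs(W[...,0]-B[0])<.03)&(abs(W[...,1]-B[1])<.03)
m=nr&(W[...,2]>tz-.01)&(W[...,2]<tz+.06); v,u=np.nonzero(m)
if len(v):
    vt=v.min(); 
    for q in range(vt,min(vt+14,v.max()),3): print('wrist row',q,u[v==q].min(),u[v==q].max(),W[q,int(u[v==q].mean())].round(4))
    print('tip',fplane(z,np.array(u[v<=vt+1].mean()),np.array(vt-.5),tz).round(4))
e=nr&(W[...,2]>.079)&(W[...,2]<.089); v,u=np.nonzero(e); print('eye px',u.min(),u.max(),v.min(),v.max())
if len(v):
    pts=cv2.convexHull(np.stack([u,v],1).astype(np.int32))[:,0]; X=fplane(z,pts[:,0].astype(float),pts[:,1].astype(float),.084)
    A=np.c_[2*X[:,:2],np.ones(len(X))]; s=np.linalg.lstsq(A,(X[:,:2]**2).sum(1),rcond=None)[0]; print('eye outer circle',s[:2].round(4),np.sqrt(s[2]+s[:2]@s[:2]).round(4))
E
python3 tip.py b .113
```

```text
side tip px 300.46 205 world [ 0.5728 -0.019   0.113 ] slope 0.0813 vert 0.0574
  eye face box 295 208 11 9 [ 0.5746 -0.0173  0.084 ] [ 0.5726 -0.018   0.0834]
  proj bush+z84 [301.1 211.4] xcam dir [-0.86 -0.51 -0.01]
scene tip px 321.66 216 world [ 0.5739 -0.0196  0.113 ] slope -0.0414 vert 0.0037
  eye face box 317 223 10 8 [ 0.5772 -0.0144  0.084 ] [ 0.5749 -0.0173  0.0826]
  proj bush+z84 [321.7 224.7] xcam dir [-0.88  0.48  0.  ]
wrist row 211 312 316 [ 0.5737 -0.0264  0.1246]
wrist row 214 309 320 [ 0.5736 -0.0259  0.1309]
wrist row 217 307 321 [ 0.5736 -0.026   0.1387]
wrist row 220 307 321 [ 0.5737 -0.0262  0.1464]
wrist row 223 307 321 [ 0.5736 -0.0261  0.1527]
tip [ 0.5732 -0.0233  0.113 ]
eye px 295 329 188 233
eye outer circle [ 0.5764 -0.014 ] 0.0204
```

Run:
```python
from h import *
from scipy.optimize import least_squares
z=dict(np.load('b_wrist.npz')); W=fdepth(z,z['d'])
e=(abs(W[...,0]-.573)<.025)&(W[...,1]<-.012)&(W[...,1]>-.05)&(W[...,2]>.079)&(W[...,2]<.089)
v,u=np.nonzero(e); X=fplane(z,u.astype(float),v.astype(float),.084)
pts=cv2.convexHull((X[:,:2]*1e5).astype(np.int32))[:,0]/1e5; pts=pts[pts[:,1]<-.018]
f=least_squares(lambda c:np.hypot(*(pts-c).T)-.0138,[.573,-.02]); print('eye outer',f.x.round(4),abs(f.fun).max().round(4),len(pts))
hsv=cv2.cvtColor(z['p'],cv2.COLOR_BGR2HSV); g=(hsv[...,1]>110)&(hsv[...,0]>12)&(hsv[...,0]<35); g[:185]=0;g[215:]=0;g[:,:290]=0;g[:,340:]=0
v,u=np.nonzero(g); print('gold',u.min(),u.max(),u.mean(),v.min(),v.max(),fplane(z,np.array(u.mean()),np.array(float(v.max())),.052))
# hole: row extents of the non-face pixels inside
for q in range(192,210,2):
    a=np.nonzero(e[q])[0]; 
    if len(a): print(q,a.min(),a.max(),[int(t) for t in np.setdiff1d(np.arange(a.min(),a.max()),a)][:1],[int(t) for t in np.setdiff1d(np.arange(a.min(),a.max()),a)][-1:])
Q=W[(abs(W[...,0]-.58)<.08)&(W[...,1]<.1)&(W[...,2]>.008)&(W[...,2]<.016)]; R=cv2.minAreaRect((Q[:,:2]*1000).astype(np.float32)); print(R); 
a=np.radians(78.6);n=np.array([np.sin(a),-np.cos(a)]); s=np.sort(Q[:,:2]@n); print('mid lateral',(s[20]+s[-20])/2,'bush est',np.array([.573,-.021])@n)
```

```text
eye outer [ 0.5725 -0.0224] 0.0005 15
gold 308 320 313.8958333333333 198 203 [ 0.57156893 -0.01299806  0.052     ]
192 305 325 [] []
194 303 326 [324] [324]
196 301 327 [] []
198 301 329 [310] [319]
200 300 329 [307] [321]
202 300 329 [307] [321]
204 300 329 [307] [321]
206 300 329 [309] [320]
208 301 329 [310] [319]
((578.90625, 7.769325256347656), (150.20191955566406, 81.04052734375), 78.55416870117188)
mid lateral 0.5659024770638599 bush est 0.5658461872062083
```

Nose-to-eye offset is within about 1–2 mm, and the funnel tolerance is 5 mm. The pin is upright, since its wrist-view face is constant over height. Shift slightly and enter gently.

play_rows --commands "-0.01 -0.03 -0.4 0 0 0;0 0 -0.4 0 0 0;0 0 -0.2 0 0 0;0 0 -0.1 0 0 0;0 0 0 0 0 0;0 0 0 0 0 0"

```text
time_s: 18.9
tcp_pos: [0.5729, -0.0218, 0.163]
ee_rot: [[0.174, -0.985, 0.0], [-0.985, -0.174, -0.0], [0.0, -0.0, -1.0]]
wrist_force: [-0.6, 0.5, -1.5]
gripper_width: 0.229
gripper_force: 30.0
```

play_rows --commands "0 0.015 -0.1 0 0 0;0 0 -0.1 0 0 0;0 0 -0.1 0 0 0;0 0 0 0 0 0;0 0 0 0 0 0"

```text
time_s: 19.4
tcp_pos: [0.5726, -0.0213, 0.1538]
ee_rot: [[0.174, -0.985, -0.0], [-0.985, -0.174, -0.0], [0.0, 0.0, -1.0]]
wrist_force: [-0.0, -0.3, -0.9]
gripper_width: 0.224
gripper_force: 30.0
```

play_rows --commands "0 0 -0.15 0 0 0;0 0 -0.15 0 0 0;0 0 -0.15 0 0 0;0 0 -0.15 0 0 0;0 0 0 0 0 0;0 0 0 0 0 0"

```text
time_s: 20.0
tcp_pos: [0.5726, -0.0213, 0.1357]
ee_rot: [[0.174, -0.985, -0.0], [-0.985, -0.174, -0.0], [0.0, 0.0, -1.0]]
wrist_force: [0.3, 0.0, -1.3]
gripper_width: 0.229
gripper_force: 30.0
```

play_rows --commands "0 0 -0.1 0 0 0;0 0 -0.1 0 0 0;0 0 -0.1 0 0 0;0 0 0 0 0 0;0 0 0 0 0 0"

```text
time_s: 20.5
tcp_pos: [0.5725, -0.0213, 0.1267]
ee_rot: [[0.174, -0.985, -0.0], [-0.985, -0.174, -0.0], [0.0, 0.0, -1.0]]
wrist_force: [0.5, 0.5, -1.4]
gripper_width: 0.225
gripper_force: 30.0
```

play_rows --commands "0 0 -0.1 0 0 0;0 0 -0.1 0 0 0;0 0 -0.1 0 0 0;0 0 0 0 0 0;0 0 0 0 0 0"

```text
time_s: 21.0
tcp_pos: [0.5725, -0.0213, 0.1177]
ee_rot: [[0.174, -0.985, -0.0], [-0.985, -0.174, -0.0], [0.0, 0.0, -1.0]]
wrist_force: [0.3, 0.6, -2.4]
gripper_width: 0.229
gripper_force: 30.0
```

Shank is in the bushing (tip about 35 mm) without load. On to a tip height of about 24 mm.

play_rows --commands "0 0 -0.12 0 0 0;0 0 -0.12 0 0 0;0 0 -0.1 0 0 0;0 0 0 0 0 0;0 0 0 0 0 0;0 0 0 0 0 0;0 0 0 0 0 0"

```text
time_s: 21.7
tcp_pos: [0.5725, -0.0213, 0.1077]
ee_rot: [[0.174, -0.985, -0.0], [-0.985, -0.174, -0.0], [0.0, 0.0, -1.0]]
wrist_force: [-1.1, -0.2, -2.2]
gripper_width: 0.228
gripper_force: 30.0
```

Run:
```python
from h import *
s=r.sense(); print(s['tcp_pos'],s['wrist_force'],s['moment'],s['gripper_force'])
for n in('wrist','side'):
    p,d,i=shot(n); save('f_'+n,p,d,i)
    W=fdepth(i,d) if n=='wrist' else world(i,*np.meshgrid(np.arange(640),np.arange(400)),d)
    nr=(abs(W[...,0]-.573)<.02)&(abs(W[...,1]+.021)<.02)&(d>0)
    zz=W[nr][:,2]; print(n,np.histogram(zz,bins=np.arange(.07,.16,.004)))
    if n=='wrist':
        # pin front surface vs height
        for lo in np.arange(.084,.155,.006):
            m=nr&(W[...,2]>lo)&(W[...,2]<lo+.006); 
            if m.sum()>5: print(lo.round(3),m.sum(),np.median(W[m],axis=0).round(4),W[m][:,1].min().round(4))
print(r.sense()['time_s'])
```

```text
[ 0.57253076 -0.02133545  0.10773845] [-1.11096803 -0.15189645 -2.22945024] [-0.03099983 -0.00660321 -0.00145081] 29.99735642131327
wrist (array([ 79,  57,  93, 414,   0,   2,  63, 154,  89, 149, 212, 192, 224,
       248, 249, 318, 312, 314, 342, 322, 311, 445]), array([0.07 , 0.074, 0.078, 0.082, 0.086, 0.09 , 0.094, 0.098, 0.102,
       0.106, 0.11 , 0.114, 0.118, 0.122, 0.126, 0.13 , 0.134, 0.138,
       0.142, 0.146, 0.15 , 0.154, 0.158]))
0.084 80 [ 0.5723 -0.0303  0.0842] -0.035
0.09 25 [ 0.5748 -0.0324  0.0953] -0.0334
0.096 194 [ 0.5739 -0.0314  0.0998] -0.0339
0.102 153 [ 0.5741 -0.0307  0.1053] -0.0344
0.108 297 [ 0.5741 -0.0306  0.1112] -0.0357
0.114 305 [ 0.5736 -0.0306  0.1172] -0.0361
0.12 359 [ 0.5741 -0.0307  0.1231] -0.0357
0.126 408 [ 0.5731 -0.0307  0.1293] -0.0358
0.132 471 [ 0.5741 -0.0303  0.1349] -0.0359
0.138 490 [ 0.5735 -0.0306  0.1412] -0.0362
0.144 488 [ 0.5732 -0.0312  0.1469] -0.0364
0.15 419 [ 0.5712 -0.0165  0.1518] -0.0354
side (array([ 8,  6, 12, 28,  7,  0,  4,  6,  8,  9, 11, 13, 15, 15,  7, 15, 13,
       11, 10, 10, 10, 11]), array([0.07 , 0.074, 0.078, 0.082, 0.086, 0.09 , 0.094, 0.098, 0.102,
       0.106, 0.11 , 0.114, 0.118, 0.122, 0.126, 0.13 , 0.134, 0.138,
       0.142, 0.146, 0.15 , 0.154, 0.158]))
21.8
```

Collar underside is at about 94–95 mm, 10 mm clear of the eye face at 84 mm. The nose is about 27 mm below the bushing mouth, the handle is vertical, and there is no load. Handing in.

```bash
python3 -c "
from station import r
print(r.finish_job())"
```

```text
the job is handed in; nothing more can be done
None
```

I handed the job in at about 22 s of the 61 s, and the hand-in gave no pass/fail result. The lever is seated on the square post and released. The slim pin is gripped upright through the eye and bushing, its nose about 13 mm below the bushing's underside and its collar about 10 mm clear of the lever.

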